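Turn the lower parts bin half round and stack the other on its ledges

TASK

These two grey parts bins nest when they face the same way and rest on their inner ledges when they face opposite ways. Push the lower bin half round on its turntable, without gripping or lifting it, until its dipped front faces the window squarely, and stack the other bin level on its ledges with its own dipped front facing the robot. Set it down gently, leave the pine block in the lower bin, and do not disturb the other things.

Things in the scene. Friction and masses are not known exactly. Their poses are not given: they have to be found in the camera images.
- lower_bin_mid (a point): Lower bin: grey parts bin, open on top, loose in the rimmed turntable, underside 30 mm above the counter, 0.65 to 0.95 kg. 147 long (own x) x 112 wide (y) x 80 mm high: narrow foot tier (124 x 68 mm) to 42 mm up, wide top tier above. Front (own -x) has a 63 mm wide dip down to 46 mm; the back is full height. This point: its centre, 40 mm above the underside; own axes as said.
- lower_bin_front (a point): On the lower bin's front: 72 mm along own -x and 20 mm up from its centre. At the start it faces roughly the robot. Inside faces of the top tier: side walls at y = +-49 mm, back at x = +68, floor (shoulder) of the top tier 43 mm above the underside.
- lower_bin: Lower bin, origin at the centre of its underside. Two ledges inside each side wall, 10 mm wide (y = +-39 to 49), tops 74 and undersides 62 mm above the bin's underside, at x = -3 to +31 and x = -68 to -33 mm; gaps between. Side walls there, with the rim band outside in the top 18 mm, reach out to y = +-56.
- upper_bin_mid (a point): The other bin, same shape and axes, 0.2 to 0.3 kg, standing empty on the counter right of the turntable or left of it beyond the fixed dark bottle (bottle 191 mm high; counter things there up to 222 mm). This point: its centre, 40 mm above its underside. At the start and the end its front faces roughly the robot.
- upper_bin_front (a point): On the other bin's front: 72 mm along own -x and 20 mm up from its centre.
- upper_bin: The other bin, origin at the centre of its underside. Four round-edged feet, 16 mm long, flush with the underside, reach to y = +-46 mm at x = +46 and -18. Facing as the bin below, they pass the ledge gaps and it nests, underside 43 mm above the lower's; facing opposite, they rest on the ledges, 74 mm above it, with 3 mm play sideways, 6 mm lengthways.
- upper_bin_grip_l (a point): Middle of a ledge of the other bin on its own +y side (x = +14, y = +47.5 mm, 68 mm above its underside): ledge, wall and rim band are here one solid 17 mm thick across own y, 34 mm long, top of ledge 74, rim 80 mm up. Good to pinch from above, fingers either side of the wall.
- upper_bin_grip_r (a point): The same on its own -y side (y = -47.5 mm).
- wheel_centre (a point): Turntable (fixed foot; its round plate, 176 mm across, turns either way with slight friction and stops when the push stops; a rim 8 mm high keeps the bin centred to about 6 mm). This point is on its axis, on top of the rubber pad, 30 mm above the counter. Its axes stay parallel to the world's (+x away from the robot, to the window).
- pine_block: Pine block 110 x 45 x 28 mm lying lengthways in the foot tier of the lower bin (inner floor 3 mm up); origin at the centre of its underside. Its top is lower than the top tier.
- solvent_bottle: Bystander: white bottle, 70 mm across, 192 mm high; origin at the centre of its underside.
- paint_pot: Bystander: small lidded paint pot, 55 mm across, 49 mm high; origin at the centre of its underside.
- ink_bottle: Bystander: little ink bottle with a dark cap, 31 mm across, 79 mm high; origin at the centre of its underside.

How it is judged:
On the way:
1. the lower bin has been turned on its turntable so that its front faces the window, within 15 degrees (angle between the x axis of lower_bin_mid and the x axis of wheel_centre, either way round below 0.26 rad and x of lower_bin_front in the frame of wheel_centre above 0 m and horizontal distance between lower_bin_mid and wheel_centre below 0.012 m and angle between lower_bin_mid's own z axis and vertical below 0.05 rad and height (world z) of lower_bin_mid below 0.076 m), for 0.2 s.
At the end, for the whole second after the job is handed in: Lower bin upright on the turntable (centred to 12 mm), front to the window within 15 degrees; other bin level on its ledges (74 mm above, +-4), within 12 mm lengthways, 8 mm sideways, 7 degrees of the opposite heading; block in the lower bin; all at rest (all of step 1 and z of upper_bin_mid in the frame of lower_bin_mid between 0.07 and 0.078 m and x of upper_bin_mid in the frame of lower_bin_mid between -0.012 and 0.012 m and y of upper_bin_mid in the frame of lower_bin_mid between -0.008 and 0.008 m and angle between the x axis of upper_bin_mid and the x axis of lower_bin_mid, either way round below 0.12 rad and x of upper_bin_front in the frame of lower_bin_mid above 0.04 m and angle between upper_bin_mid's own z axis and vertical below 0.04 rad and linear speed of each of upper_bin, lower_bin below 0.02 m/s and angular speed of each of upper_bin, lower_bin below 0.1 rad/s and horizontal distance between pine_block and lower_bin_mid below 0.03 m and z of pine_block in the frame of lower_bin_mid below 0 m); the robot touches nothing.
It fails at once if the lower bin is gripped or pushed with more than 30 N (contact force between the fingers and lower_bin above 30 N).
It fails at once if the lower bin is lifted off the turntable (height (world z) of lower_bin_mid above 0.085 m).
It fails at once if the other bin is set down hard (over 40 N) (contact force between upper_bin and lower_bin above 40 N).
It fails at once if a bystander (solvent bottle, paint pot or ink bottle) is moved by more than 30 mm (distance of any of solvent_bottle, paint_pot, ink_bottle from where it was at the start of the episode above 0.03 m).
It also fails if it takes over 64 s, if anything falls off the work surface, if the arm or the gripper's body presses on something with over 40 N, if the wrist force passes 120 N, or if a joint passes its speed limit or range.

ROBOT

A 6-joint arm with a two-finger parallel gripper is mounted at the origin on a cart in front of the work surface, level with it; the furniture and walls round the work are solid. World frame = base frame: x ahead of the robot, y to its left, z up, the work surface at z = 0. Lengths are in m, angles in rad, forces in N, time in s.
With the tool pointing down it reaches from about 0.25 to 0.775 m from the base axis. Payload 4 kg.
Tool frame: the origin (TCP) lies on the centre line of the jaws, within the pads' length; the fingertips stand robot.tcp_to_tips ahead of it and the grasp point (between the pads) lies 11 mm behind it (robot.tcp_to_tips is the distance from the TCP to the fingertips, in m); z points along the fingers, y is the direction in which the jaws open and shut (so a half turn about z gives the same grasp; the last joint's range is limited). The gripper opens to 94 mm and grips with 3 to 60 N. Pads are 16 mm wide; open, the fingers measure 119 mm over their backs; the gripper's body (75 mm by 177 mm) begins 78 mm behind the grasp point.
Start: joints at [-1.349, 0.087, 1.371, -0, 1.684, -0.103], TCP at [0.176, -0.521, 0.214] pointing down, gripper open.
Joint ranges: [-3.1, 3.1], [-0.76, 2.03], [0.27, 2.55], [-1.08, 4.22], [0.17, 2.65], [-2.57, 2.57]. Speed limits (rad/s): [2.79, 2.79, 3.14, 3.14, 3.14, 3.14].

INTERFACE

Orientations are given as a unit quaternion [x, y, z, w].
In Python, from workcell import sense, grab_frame, get_calibration, robot, trace gives the robot as it stands.
- The arm moves only by the shell command python3 -m pendant 'ROWS'. ROWS is JSON, a list of rows, each a list of 7 numbers: the gripper command: -1 is fully open, 1 is shut, values between are in proportion, then the shift along the tool's x, y, z in m, then the turn, a rotation vector about the tool's x, y, z in degrees. In form: [[claw, dx, dy, dz, rx, ry, rz], ...]. A call has 1 to 10 rows; each row is the pose to reach, as a shift and turn from the pose commanded when the call began, along the tool's axes at that moment; what a row does not reach only later rows make up. A row lasts 1/12 s, in which the tool goes at most 41.7 mm and 7.16 degrees, less where a joint would pass 70% of its speed; a pose out of reach is approached as far as the arm can. A call with a gripper value outside its range is refused whole. The fingers move at their own pace and stop on an object; the grip force is fixed at half the most. Time passes only in rows, so rows that repeat a pose let the fingers close. It gives the time, the measured TCP pose, the force and the opening at its end, in the units of the state.
- sense(): the state, without advancing time (a new reading comes with each control period).
- grab_frame(name): name is "scene" or "side" or "wrist"; returns (picture, depth): 384x512x3 uint8, blue, green, red; 384x512 float32, m along the optical axis (not along the pixel's ray), 0 where there is no reading.
- get_calibration(name): a dict with "fx", "fy", "cx", "cy" (pixels), "R" (3x3) and "t" (3): a world point X has camera coordinates R X + t. Camera axes: x right, y down, z forward; pixel columns grow to the right and rows downward; lengths in m; the calibration is good to about 2 mm. A picture is of the moment at which its call begins: read the wrist's pose just before it. get_calibration takes no time and is no camera call; for the wrist camera it gives the pose at the moment of the call.
- robot.job_done(): hands the job in, once; it reports no verdict.
Trained networks look in the newest picture that a camera, given by its name, has taken for a name from the list of things; names that differ only in an ending like _2 or _b are one class to them, and where a whole thing is asked for, a point or a joint stands for the part that bears it (a point fixed in the world has none). Each returns a list of dicts, best first, with "confidence" (0 to 1); they miss things now and then, are a little off and sometimes report something else, mostly with a low value. They report only what shows in the picture. A call takes as long as a camera call.
- trace(camera, name): "pixels" (384x512 bool, what is visible of it) and "bbox" ([left, top, width, height] in pixels, round what is visible of it).
The state is a dict: "t": time; "qpos": joint angles; "qvel": joint speeds; "tau": joint torques, N m; "ee_pos": TCP position; "ee_rot": TCP orientation; "force": force on the tool from outside, world axes, zero at the start; "wrist_torque": the same for the moment, N m; "finger_gap": finger opening in m.
Only numpy, scipy, OpenCV 4.12 (cv2) and the standard library are available. Lean on these libraries where they do the work, as an engineer would, in place of code of your own. Each camera call takes 0.05 s, during which the arm holds its last target.

## Working session

There is one attempt and no reset: what is moved stays moved. The work goes in short steps, Python scripts to look and compute and a shell command to move; the robot and the scene stay as the last step left them, time stands still between calls to the robot, and variables do not carry over. Pictures are saved under pics/ and viewed, and the job is handed in when it is done.

```bash
mkdir -p pics; ls; cat > h.py <<'E'
import numpy as np, cv2
from workcell import sense, grab_frame, get_calibration, robot, trace
def pts(cam,depth,mask=None):
    c=get_calibration(cam); v,u=np.nonzero((depth>0)&(mask if mask is not None else True))
    z=depth[v,u]; P=np.stack([(u-c['cx'])/c['fx']*z,(v-c['cy'])/c['fy']*z,z],1)
    return (P-c['t'])@np.asarray(c['R']),u,v
def proj(cam,X):
    c=get_calibration(cam); p=np.asarray(c['R'])@np.asarray(X)+c['t']; return c['fx']*p[0]/p[2]+c['cx'],c['fy']*p[1]/p[2]+c['cy']
E
python3 - <<'E'
from h import *
print(sense(),robot.tcp_to_tips)
for n in ['scene','side','wrist']:
    im,d=grab_frame(n); cv2.imwrite(f'pics/{n}0.png',im); np.save(f'pics/{n}0.npy',d)
    c=get_calibration(n); print(n,-np.asarray(c['R']).T@c['t'],np.asarray(c['R'])[2])
E
```

```text
pics
{'t': 0.0, 'qpos': array([-1.34909641e+00,  8.79419075e-02,  1.37223997e+00, -2.46793744e-05,
        1.68359976e+00, -1.03120097e-01]), 'qvel': array([ 2.22183288e-05, -1.79197092e-04,  3.58603373e-04,  7.15514120e-04,
       -1.09639039e-03,  2.81968905e-04]), 'tau': array([ 4.67444006e-04, -3.40181065e+01, -3.02423894e+01,  7.16978568e-02,
        3.29866132e-02, -1.70162416e-04]), 'ee_pos': array([ 0.17538571, -0.52072612,  0.21231857]), 'ee_rot': array([ 9.86840090e-01,  1.61695509e-01, -7.70956366e-05, -1.09184375e-03]), 'force': array([-0.24319397,  1.23668612,  0.62381655]), 'wrist_torque': array([ 0.02385077, -0.04552135, -0.01590686]), 'finger_gap': 0.09400322737300272} 0.008
scene [-0.20016614 -0.58309715  0.51041489] [ 0.76814467  0.42049514 -0.48284325]
side [0.27051937 0.61965426 0.68293765] [ 0.18335125 -0.79562127 -0.57738126]
wrist [ 0.25225219 -0.49396793  0.384184  ] [-0.26559675 -0.08888606 -0.95997793]
```

View pics/scene0.png

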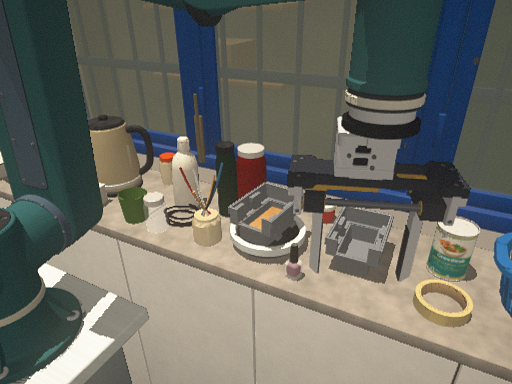

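View pics/side0.png

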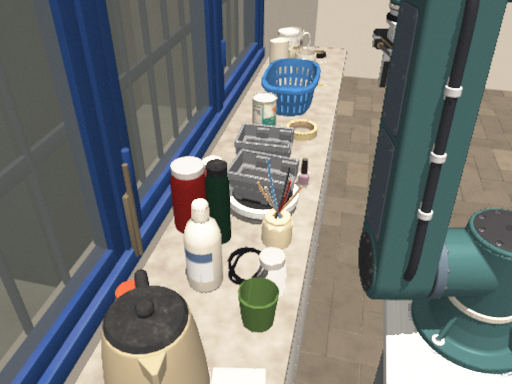

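View pics/wrist0.png

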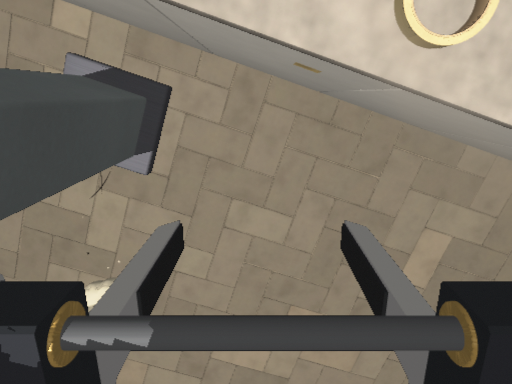

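The scene view shows the turntable with the lower bin at about (268,215), the other bin at about (360,240) to its right, the ink bottle at (293,265), the dark bottle at (227,180) and brush pot at (207,225). The side view agrees. Next I'll measure.

```bash
python3 - <<'E'
from h import *
for cam in ['scene','side']:
    im,d=grab_frame(cam); vis=im.copy()
    for n in ['lower_bin','upper_bin','wheel_centre','pine_block','solvent_bottle','paint_pot','ink_bottle','lower_bin_front','upper_bin_grip_l']:
        for r in trace(cam,n)[:2]:
            P,u,v=pts(cam,d,r['pixels'])
            if len(P)==0: continue
            print(cam,n,round(r['confidence'],2),r['bbox'],len(P),'med',np.median(P,0).round(3),'lo',np.percentile(P,3,0).round(3),'hi',np.percentile(P,97,0).round(3))
# height map from all cameras
    P,u,v=pts(cam,d); np.save(f'pics/P_{cam}.npy',P)
allP=np.vstack([np.load(f'pics/P_{c}.npy') for c in ['scene','side']])
# topdown maps: x 0.2..0.8, y -0.6..0.45
s=0.0015
H=np.zeros((int(.7/s),int(1.05/s)))
m=(allP[:,0]>.15)&(allP[:,0]<.85)&(allP[:,1]>-.6)&(allP[:,1]<.45)&(allP[:,2]<.3)&(allP[:,2]>-.02)
Q=allP[m]; i=((.85-Q[:,0])/s).astype(int); j=((.45-Q[:,1])/s).astype(int)
np.maximum.at(H,(i.clip(0,H.shape[0]-1),j.clip(0,H.shape[1]-1)),Q[:,2])
cv2.imwrite('pics/top0.png',cv2.applyColorMap((H/0.25*255).clip(0,255).astype(np.uint8),cv2.COLORMAP_JET))
E
```

```text
scene lower_bin 0.64 [229.0, 181.1, 75.3, 62.9] 2792 med [ 0.43  -0.249  0.077] lo [ 0.37  -0.317  0.034] hi [ 0.518 -0.209  0.109]
scene upper_bin 0.91 [324.3, 206.1, 67.5, 69.8] 3449 med [ 0.494 -0.46   0.043] lo [ 0.408 -0.519  0.001] hi [ 0.551 -0.414  0.08 ]
scene upper_bin 0.55 [322.2, 208.4, 12.0, 17.7] 169 med [ 0.581 -0.366  0.027] lo [ 0.573 -0.375  0.004] hi [ 0.596 -0.356  0.048]
scene wheel_centre 0.75 [228.6, 219.1, 78.9, 39.7] 1296 med [ 0.394 -0.307  0.03 ] lo [ 0.359 -0.349  0.003] hi [ 0.498 -0.198  0.038]
scene pine_block 0.58 [249.3, 204.6, 31.5, 24.8] 251 med [ 0.452 -0.255  0.06 ] lo [ 0.373 -0.286  0.051] hi [ 0.497 -0.235  0.101]
scene pine_block 0.34 [328.1, 207.4, 63.1, 69.8] 3432 med [ 0.496 -0.46   0.043] lo [ 0.408 -0.518  0.001] hi [ 0.551 -0.414  0.08 ]
scene solvent_bottle 0.69 [172.1, 138.6, 25.3, 69.0] 1378 med [ 0.48  -0.005  0.107] lo [ 0.401 -0.099  0.017] hi [0.513 0.032 0.187]
scene paint_pot 0.66 [228.4, 178.0, 67.8, 69.3] 2778 med [ 0.429 -0.25   0.076] lo [ 0.37  -0.317  0.033] hi [ 0.517 -0.209  0.109]
scene lower_bin_front 0.98 [228.1, 186.
[... 1269 characters left out ...]
 hi [ 0.64  -0.12   0.194]
side paint_pot 0.56 [228.7, 149.1, 70.0, 52.8] 2495 med [ 0.456 -0.287  0.084] lo [ 0.376 -0.318  0.037] hi [ 0.512 -0.178  0.113]
side ink_bottle 0.69 [297.8, 158.8, 12.2, 27.9] 256 med [ 0.356 -0.355  0.033] lo [ 0.342 -0.368  0.004] hi [ 0.372 -0.346  0.076]
side lower_bin_front 0.81 [229.0, 147.8, 71.2, 56.7] 2701 med [ 0.454 -0.282  0.084] lo [ 0.374 -0.318  0.035] hi [ 0.514 -0.159  0.118]
side lower_bin_front 0.22 [237.8, 125.5, 58.3, 29.4] 1557 med [ 0.482 -0.497  0.064] lo [ 0.409 -0.517  0.035] hi [ 0.549 -0.405  0.08 ]
side upper_bin_grip_l 0.97 [231.8, 123.8, 62.7, 33.4] 1584 med [ 0.481 -0.498  0.063] lo [ 0.409 -0.519  0.034] hi [ 0.551 -0.405  0.08 ]
```

View pics/top0.png

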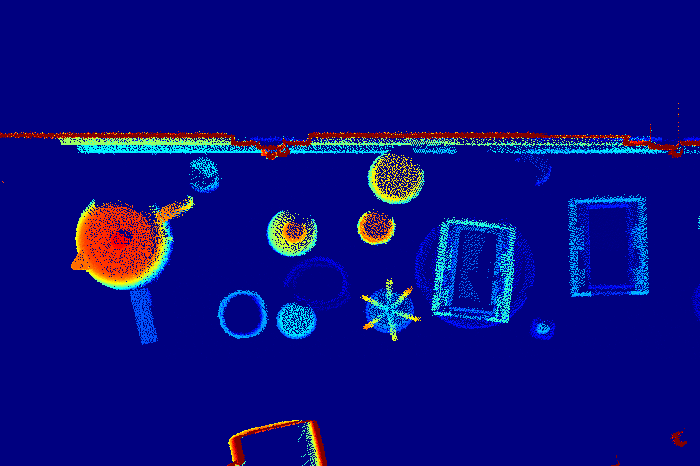

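The top-down map shows the lower bin at (477,270) slightly rotated, the other bin at (609,247), ink bottle at (542,328), and brush pot and dark bottle left of the turntable. Fitting poses.

```bash
cat >> h.py <<'E'
from scipy.optimize import minimize
def fitbin(P,zrim,c0,th0,L=.147,W=.112):
    # rim-top points; fit outer rectangle via outline distance of wall band
    Q=P[(abs(P[:,2]-zrim)<.004)&(np.hypot(P[:,0]-c0[0],P[:,1]-c0[1])<.11)][:,:2]
    def f(p):
        c,s=np.cos(p[2]),np.sin(p[2]); d=Q-p[:2]; x=abs(d[:,0]*c+d[:,1]*s); y=abs(-d[:,0]*s+d[:,1]*c)
        # inside the wall band: 5.5 long-end walls, 17 max at side
        out=np.maximum(np.maximum(x-L/2,y-W/2),0)
        inn=np.maximum(np.minimum(.068-x,.049-y),0)
        return np.minimum(out+inn,.01).mean()
    best=None
    for dth in np.radians(np.arange(-16,17,4)):
        r=minimize(f,[c0[0],c0[1],th0+dth],method='Nelder-Mead',options=dict(xatol=1e-5,fatol=1e-8,initial_simplex=np.array([[c0[0],c0[1],th0+dth],[c0[0]+.01,c0[1],th0+dth],[c0[0],c0[1]+.01,th0+dth],[c0[0],c0[1],th0+dth+.1]])))
        if best is None or r.fun<best.fun: best=r
    return best.x[:2],np.degrees(best.x[2]),best.fun,len(Q)
E
python3 - <<'E'
from h import *
Ps={c:np.load(f'pics/P_{c}.npy') for c in ['scene','side']}
Ps['both']=np.vstack(list(Ps.values()))
for k,P in Ps.items():
    print(k,'low',fitbin(P,.110,(.445,-.265),-.1),'up',fitbin(P,.080,(.48,-.462),0.))
    # turntable rim circle: z .03-.042 
    Q=P[(P[:,2]>.034)&(P[:,2]<.041)&(abs(np.hypot(P[:,0]-.44,P[:,1]+.262)-.088)<.02)]
    A=np.c_[2*Q[:,:2],np.ones(len(Q))]; s=np.linalg.lstsq(A,(Q[:,:2]**2).sum(1),rcond=None)[0]
    print('circ',s[:2],np.sqrt(s[2]+s[0]**2+s[1]**2),len(Q))
P=Ps['both']
# obstacles: clusters within .3 m of table, with bounds
for n,c in dict(brush=(.385,-.135),dark=(.51,-.113),red=(.585,-.145),ink=(.356,-.362),behind=(.6,-.36),solv=(.5,.01),paint=(.37,.005)).items():
    Q=P[(np.hypot(P[:,0]-c[0],P[:,1]-c[1])<.05)&(P[:,2]>.01)]
    print(n,np.percentile(Q,2,0).round(3),np.percentile(Q,98,0).round(3))
# window wall
Q=P[(P[:,2]>.05)&(P[:,2]<.4)&(P[:,1]<-.1)&(P[:,1]>-.6)&(P[:,0]>.6)]
for z in np.arange(.05,.4,.05):
    q=Q[abs(Q[:,2]-z)<.025]
    if len(q): print('wall z',round(z,2),np.percentile(q[:,0],1))
E
```

```text
scene low (array([ 0.44493387, -0.26426889]), np.float64(-6.318397839040233), np.float64(6.406740078706262e-05), 317) up (array([ 0.48032555, -0.46493118]), np.float64(1.7036118747519213), np.float64(9.61206489788412e-05), 431)
circ [ 0.44396319 -0.26276428] 0.08160990874792885 556
side low (array([ 0.44398524, -0.26109745]), np.float64(-6.508581386048599), np.float64(0.0002362792032764417), 380) up (array([ 0.4795623 , -0.46201192]), np.float64(1.5291158049700588), np.float64(0.00035602808680874486), 284)
circ [ 0.43999574 -0.2564557 ] 0.07845630987600412 325
both low (array([ 0.44442568, -0.2625984 ]), np.float64(-5.9653285130069555), np.float64(0.000337046046797783), 697) up (array([ 0.48015929, -0.46367995]), np.float64(1.6827731134232413), np.float64(0.0003368128116882578), 715)
circ [ 0.44333259 -0.26199006] 0.08163315298701904 881
brush [ 0.351 -0.17   0.013] [ 0.417 -0.099  0.179]
dark [ 0.484 -0.142  0.021] [ 0.557 -0.089  0.195]
red [ 0.546 -0.183  0.029] [ 0.632 -0.104  0.165]
ink [ 0.342 -0.381  0.012] [ 0.396 -0.319  0.078]
behind [ 0.578 -0.396  0.019] [ 0.649 -0.329  0.486]
solv [ 0.467 -0.023  0.014] [0.526 0.048 0.19 ]
paint [ 0.343 -0.024  0.014] [0.396 0.054 0.091]
wall z 0.05 0.6020875350258084
wall z 0.1 0.603855994835718
wall z 0.15 0.6015758939706207
wall z 0.2 0.6269290234950525
wall z 0.25 0.6167346216409254
wall z 0.3 0.6187478377757399
wall z 0.35 0.6268854231967679
```

```bash
cat >> h.py <<'E'
from scipy.spatial.transform import Rotation as Ro
def go(x,y,z,psi):
    s=sense(); R=Ro.from_quat(s['ee_rot']); t=Ro.from_euler('ZX',[psi,180],degrees=True)
    d=R.inv().apply(np.array([x,y,z])-s['ee_pos']); r=(R.inv()*t).as_rotvec(degrees=True)
    ex=R.apply([1,0,0]); print('psi now',np.degrees(np.arctan2(ex[1],ex[0])).round(2),'shift',d.round(4),'turn',r.round(2),'t',s['t'].__round__(2),'q6',s['qpos'][5].round(3))
E
python3 - <<'E'
from h import *
go(.4435,-.2625,.212,-78)
P=np.vstack([np.load(f'pics/P_{c}.npy') for c in ['scene','side']])
Q=P[(P[:,2]>.02)&(P[:,0]>.3)&(P[:,0]<.64)&(P[:,1]<-.53)&(P[:,1]>-.8)&(P[:,2]<.2)]
import collections
print(sorted(collections.Counter([(round(a,2),round(b,2)) for a,b in np.round(Q[:,:2]/.04)*.04]).items()))
print(max(Q[:,2]))
E
```

```text
psi now 18.61 shift [ 0.3366 -0.1597  0.0015] turn [ 0.   -0.   96.61] t 1.15 q6 -0.103
[((np.float64(0.36), np.float64(-0.8)), 6), ((np.float64(0.36), np.float64(-0.76)), 3), ((np.float64(0.36), np.float64(-0.68)), 94), ((np.float64(0.36), np.float64(-0.64)), 185), ((np.float64(0.36), np.float64(-0.6)), 96), ((np.float64(0.4), np.float64(-0.8)), 28), ((np.float64(0.4), np.float64(-0.76)), 156), ((np.float64(0.4), np.float64(-0.72)), 201), ((np.float64(0.4), np.float64(-0.68)), 142), ((np.float64(0.4), np.float64(-0.6)), 127), ((np.float64(0.44), np.float64(-0.76)), 28), ((np.float64(0.44), np.float64(-0.72)), 756), ((np.float64(0.44), np.float64(-0.68)), 95), ((np.float64(0.44), np.float64(-0.64)), 138), ((np.float64(0.44), np.float64(-0.6)), 59), ((np.float64(0.48), np.float64(-0.72)), 440), ((np.float64(0.48), np.float64(-0.68)), 236), ((np.float64(0.48), np.float64(-0.64)), 1081), ((np.float64(0.48), np.float64(-0.6)), 310), ((np.float64(0.52), np.float64(-0.76)), 11), ((np.float64(0.52), np.float64(-0.72)), 243), ((np.float64(0.52), np.float64(-0.68)), 228), ((np.float64(0.52), 
[... 364 characters left out ...]
at64(-0.8)), 2), ((np.float64(0.6), np.float64(-0.76)), 4), ((np.float64(0.6), np.float64(-0.72)), 2), ((np.float64(0.6), np.float64(-0.68)), 3), ((np.float64(0.6), np.float64(-0.64)), 2), ((np.float64(0.6), np.float64(-0.6)), 2), ((np.float64(0.6), np.float64(-0.56)), 1), ((np.float64(0.6), np.float64(-0.52)), 1), ((np.float64(0.64), np.float64(-0.8)), 45), ((np.float64(0.64), np.float64(-0.76)), 113), ((np.float64(0.64), np.float64(-0.72)), 857), ((np.float64(0.64), np.float64(-0.68)), 800), ((np.float64(0.64), np.float64(-0.64)), 306), ((np.float64(0.64), np.float64(-0.6)), 245), ((np.float64(0.64), np.float64(-0.56)), 287), ((np.float64(0.64), np.float64(-0.52)), 180)]
0.1999450859136847
```

```bash
python3 -m pendant '[[-1,0.02,-0.01,0,0,0,6],[-1,0.06,-0.029,0,0,0,13],[-1,0.1,-0.047,0,0,0,20],[-1,0.14,-0.066,0,0,0,27],[-1,0.18,-0.085,0,0,0,34],[-1,0.22,-0.104,0,0,0,41],[-1,0.26,-0.123,0,0,0,48],[-1,0.295,-0.14,0,0,0,55],[-1,0.32,-0.152,0,0,0,62],[-1,0.3366,-0.1597,0,0,0,69]]'
python3 - <<'E'
from h import *
P=np.vstack([np.load(f'pics/P_{c}.npy') for c in ['scene','side']])
Q=P[(np.hypot(P[:,0]-.51,P[:,1]+.62)<.05)&(P[:,2]>.02)]
print(np.percentile(Q,[1,99],0))
go(.4435,-.2625,.212,-78)
E
```

```text
t: 1.98
ee_pos: [0.4349, -0.2708, 0.2138]
ee_rot: [0.923, -0.386, 0.0, 0.0]
force: [-0.4, -1.7, 0.1]
finger_gap: 0.0938
[[ 0.48267941 -0.66764905  0.02155204]
 [ 0.55168508 -0.60022523  0.10928388]]
psi now -45.38 shift [ 0.0001 -0.012   0.0018] turn [-1.000e-02 -4.000e-02  3.262e+01] t 1.98 q6 1.695
```

```bash
python3 -m pendant '[[-1,0,0,0,0,0,7],[-1,0,0,0,0,0,14],[-1,0,0,0,0,0,21],[-1,0,0,0,0,0,27.5],[-1,0,0,0,0,0,27.5],[-1,0,0,0,0,0,27.5]]'
python3 - <<'E'
from h import *
go(.4435,-.2625,.09,-78)
for c in ['scene','side','wrist']:
    im,d=grab_frame(c)
    P,u,v=pts(c,d); np.save(f'pics/P_{c}.npy',P)
    if c=='wrist': cv2.imwrite('pics/wrist1.png',im); print(get_calibration('wrist')['t'],fitbin(P,.110,(.445,-.265),-.1),fitbin(P,.080,(.48,-.462),0))
E
```

```text
t: 2.48
ee_pos: [0.4339, -0.2722, 0.2135]
ee_rot: [0.807, -0.591, 0.0, 0.0]
force: [0.5, 0.2, 0.1]
finger_gap: 0.0941
psi now -72.39 shift [-0.0063 -0.0121  0.1235] turn [-0.   -0.    5.61] t 2.48 q6 2.163
[0.3309014  0.34499358 0.50113065] (array([ 0.44464997, -0.26300978]), np.float64(-6.250290013787058), np.float64(4.373528368759648e-05), 3923) (array([ 0.48100042, -0.4635152 ]), np.float64(1.840757644906305), np.float64(4.141658752823244e-05), 1426)
```

View pics/wrist1.png

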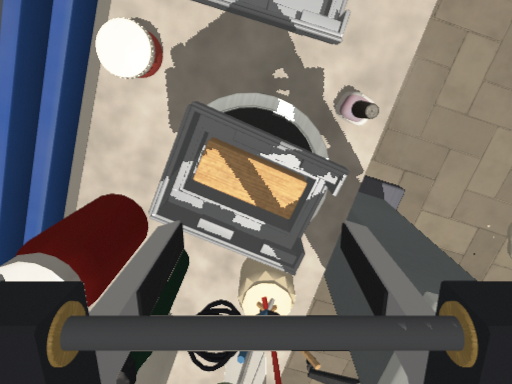

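Wrist view shows the lower bin with the pine block at about (250,178), front dip to the right (towards the robot), clear on all sides; the fit agrees with the fixed cameras within about 1 mm. Insert the open fingers into the top tier.

```bash
python3 -m pendant '[[-1,-0.0063,-0.0121,0,0,0,5],[-1,-0.0063,-0.0121,0.03,0,0,5],[-1,-0.0063,-0.0121,0.06,0,0,5],[-1,-0.0063,-0.0121,0.08,0,0,5],[-1,-0.0063,-0.0121,0.08,0,0,5]]'
python3 - <<'E'
from h import *
go(.444,-.2627,.09,-78)
im,d=grab_frame('wrist'); cv2.imwrite('pics/wrist2.png',im)
E
```

```text
t: 3.05
ee_pos: [0.4407, -0.2606, 0.1281]
ee_rot: [0.78, -0.626, -0.005, 0.0]
force: [-0.3, 0.4, -0.5]
finger_gap: 0.094
psi now -77.5 shift [ 0.003  -0.003   0.0381] turn [0.39 0.44 0.5 ] t 3.05 q6 2.279
```

View pics/wrist2.png

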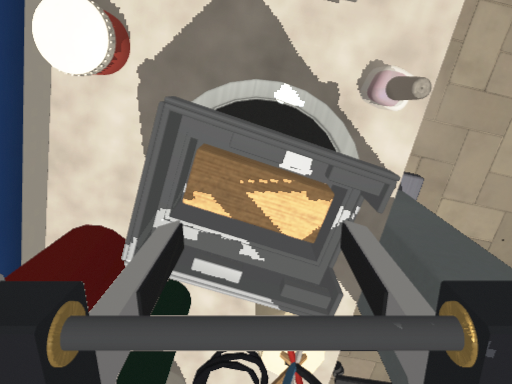

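```bash
python3 - <<'E'
from h import *
s=sense(); R=Ro.from_quat(s['ee_rot'])
for y in (-.047,.047): print('pad tip',proj('wrist',s['ee_pos']+R.apply([0,y,.008])),'below at z.11',proj('wrist',s['ee_pos']+R.apply([0,y,.018])), 'at z.082', proj('wrist',s['ee_pos']+R.apply([0,y,.046])))
im,d=grab_frame('wrist'); P,u,v=pts('wrist',d); print(fitbin(P,.110,(.445,-.265),-.1))
E
```

```text
pad tip (np.float64(182.2761314648537), np.float64(233.26490448139668)) below at z.11 (np.float64(185.99727144552253), np.float64(226.6794659058432)) at z.082 (np.float64(194.7717888197809), np.float64(211.15087910220538))
pad tip (np.float64(339.913235152374), np.float64(233.23815694181167)) below at z.11 (np.float64(336.22633680807525), np.float64(226.65757071921567)) at z.082 (np.float64(327.5317755414825), np.float64(211.13902240585298))
(array([ 0.44582006, -0.26362259]), np.float64(-6.29662194360012), np.float64(0.0011453290677102923), 9892)
```

```bash
python3 -m pendant '[[-1,0.003,-0.002,0,0,0,0],[-1,0.003,-0.002,0.01,0,0,0],[-1,0.003,-0.002,0.02,0,0,0],[-1,0.003,-0.002,0.03,0,0,0],[-1,0.003,-0.002,0.038,0,0,0],[-1,0.003,-0.002,0.038,0,0,0]]'
python3 - <<'E'
from h import *
go(.444,-.2627,.09,-78)
im,d=grab_frame('wrist'); cv2.imwrite('pics/wrist3.png',im)
im,d=grab_frame('scene'); cv2.imwrite('pics/scene3.png',im[100:320,150:450])
E
```

```text
t: 3.65
ee_pos: [0.4447, -0.2641, 0.0926]
ee_rot: [0.78, -0.626, -0.002, 0.0]
force: [-0.8, 0.2, -0.3]
finger_gap: 0.0939
psi now -77.56 shift [-0.0015  0.0004  0.0026] turn [0.19 0.21 0.44] t 3.65 q6 2.279
```

View pics/wrist3.png

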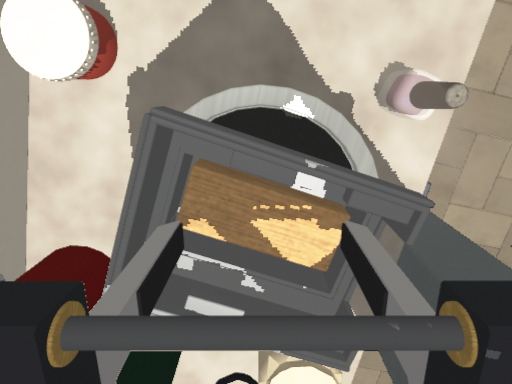

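View pics/scene3.png

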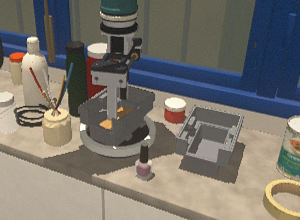

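Both fingers are inside the top tier, clear of the walls, and the paint pot appears behind the table near the window. Now turn counter-clockwise.

```bash
python3 -m pendant '[[-1,0,0,0.002,0,0,-4],[-1,0,0,0.002,0,0,-8],[-1,0,0,0.002,0,0,-12],[-1,0,0,0.002,0,0,-16],[-1,0,0,0.002,0,0,-20],[-1,0,0,0.002,0,0,-24],[-1,0,0,0.002,0,0,-28],[-1,0,0,0.002,0,0,-32],[-1,0,0,0.002,0,0,-36],[-1,0,0,0.002,0,0,-40]]'
python3 - <<'E'
from h import *
go(.444,-.2627,.09,-78)
im,d=grab_frame('wrist'); cv2.imwrite('pics/wrist4.png',im);P,u,v=pts('wrist',d); print(fitbin(P,.110,(.445,-.265),.3))
E
```

```text
t: 4.58
ee_pos: [0.4464, -0.2642, 0.094]
ee_rot: [0.947, -0.32, 0.0, -0.001]
force: [0.0, 2.2, 0.1]
finger_gap: 0.0941
psi now -37.35 shift [-0.0028  0.0003  0.004 ] turn [-0.09  0.06 40.65] t 4.58 q6 1.578
(array([ 0.44501479, -0.26312127]), np.float64(22.22453813595848), np.float64(0.0006141610467158901), 10237)
```

View pics/wrist4.png

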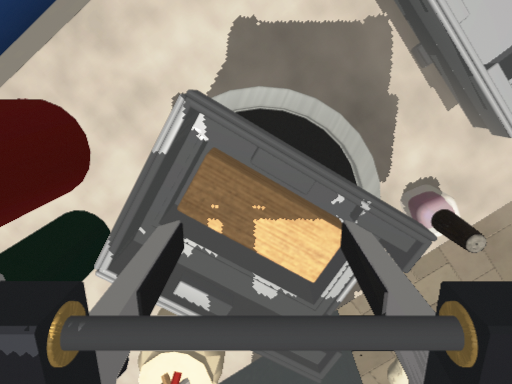

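```bash
python3 -m pendant '[[-1,0,0,0.002,0,0,-5],[-1,-0.001,0,0.002,0,0,-10],[-1,-0.002,0,0.002,0,0,-15],[-1,-0.002,0,0.002,0,0,-20],[-1,-0.002,0,0.002,0,0,-25],[-1,-0.002,0,0.002,0,0,-30],[-1,-0.002,0,0.002,0,0,-35],[-1,-0.002,0,0.002,0,0,-40],[-1,-0.002,0,0.002,0,0,-45],[-1,-0.002,0,0.002,0,0,-50]]'
python3 - <<'E'
from h import *
go(.444,-.2627,.09,0)
E
```

```text
t: 5.47
ee_pos: [0.4442, -0.2644, 0.0919]
ee_rot: [0.994, 0.11, -0.0, 0.001]
force: [-0.9, -0.4, -0.2]
finger_gap: 0.0939
psi now 12.58 shift [ 0.0002 -0.0017  0.0019] turn [ 0.06  0.04 12.58] t 5.47 q6 0.706
```

```bash
python3 -m pendant '[[-1,0,-0.001,0,0,0,-5],[-1,0,-0.001,0,0,0,-10],[-1,0,-0.001,0,0,0,-15],[-1,0,-0.001,0,0,0,-20],[-1,0,-0.001,0,0,0,-25],[-1,0,-0.001,0,0,0,-30],[-1,0,-0.001,0,0,0,-35],[-1,0,-0.001,0,0,0,-40],[-1,0,-0.001,0,0,0,-45],[-1,0,-0.001,0,0,0,-50]]'
python3 - <<'E'
from h import *
go(.444,-.2627,.09,0)
im,d=grab_frame('wrist'); cv2.imwrite('pics/wrist5.png',im);P,u,v=pts('wrist',d); print(fitbin(P,.110,(.445,-.265),2.2))
E
```

```text
t: 6.3
ee_pos: [0.4443, -0.2639, 0.092]
ee_rot: [0.855, 0.519, -0.0, 0.001]
force: [-0.7, -1.2, -0.3]
finger_gap: 0.0941
psi now 62.57 shift [ 0.0009 -0.0008  0.002 ] turn [1.200e-01 5.000e-02 6.257e+01] t 6.3 q6 -0.166
(array([ 0.44502518, -0.26109387]), np.float64(119.04222602450709), np.float64(0.0006061445472239225), 10765)
```

View pics/wrist5.png

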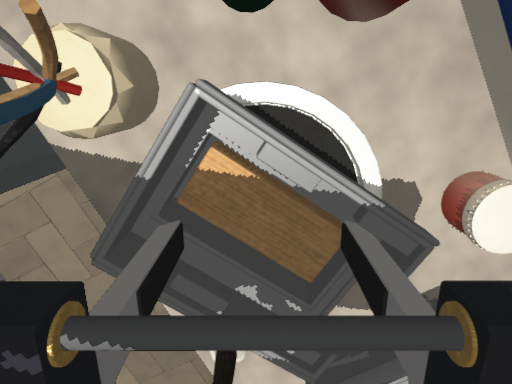

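```bash
python3 -m pendant '[[-1,0,-0.001,0,0,0,-5],[-1,0,-0.001,0,0,0,-10],[-1,0,-0.001,0,0,0,-15],[-1,0,-0.001,0,0,0,-20],[-1,0,-0.001,0,0,0,-25],[-1,0,-0.001,0,0,0,-30],[-1,0,-0.001,0,0,0,-35],[-1,0,-0.001,0,0,0,-40],[-1,0,-0.001,0,0,0,-45],[-1,0,-0.001,0,0,0,-49]]'
python3 - <<'E'
from h import *
go(.444,-.2627,.09,120)
for c in ['wrist','scene','side']:
    im,d=grab_frame(c); cv2.imwrite(f'pics/{c}6.png',im);P,u,v=pts(c,d); print(fitbin(P,.110,(.445,-.265),3))
E
```

```text
t: 7.18
ee_pos: [0.4437, -0.2635, 0.0922]
ee_rot: [0.563, 0.826, -0.001, 0.001]
force: [0.1, -0.7, -0.1]
finger_gap: 0.094
psi now 111.47 shift [0.0006 0.0006 0.0022] turn [-0.01  0.15 -8.53] t 7.18 q6 -1.019
(array([ 0.44418727, -0.26075372]), np.float64(167.95756893942033), np.float64(0.0006144722902876949), 10686)
(array([ 0.4442908 , -0.26322928]), np.float64(169.01496062238778), np.float64(0.0011163533441390838), 434)
(array([ 0.44350739, -0.25991629]), np.float64(169.25384134252292), np.float64(0.001095223372310445), 387)
```

View pics/side6.png

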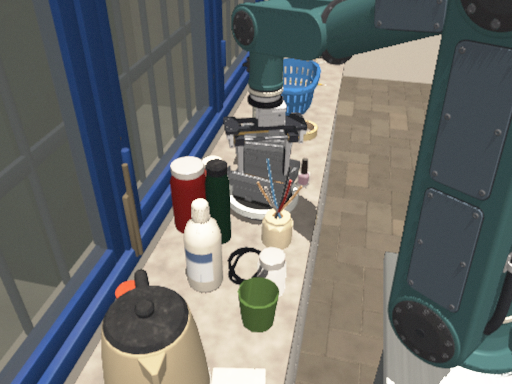

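```bash
python3 -m pendant '[[-1,0,0,0,0,0,-3],[-1,0,0,0,0,0,-6],[-1,0,0,0,0,0,-8.5],[-1,0,0,0,0,0,-10],[-1,0,0,0,0,0,-10.8],[-1,0,0,0,0,0,-10.8],[-1,0,0,0,0,0,-6],[-1,0,0,0,0,0,2],[-1,0,0,0,0,0,4],[-1,0,0,0,0,0,4]]'
python3 -m pendant '[[-1,0,0,-0.01,0,0,0],[-1,0,0,-0.04,0,0,0],[-1,0,0,-0.08,0,0,0],[-1,0,0,-0.12,0,0,0],[-1,0,0,-0.15,0,0,0],[-1,0,0,-0.16,0,0,0],[-1,0,0,-0.16,0,0,0]]'
python3 - <<'E'
from h import *
for c in ['wrist','scene','side']:
    im,d=grab_frame(c); cv2.imwrite(f'pics/{c}7.png',im);P,u,v=pts(c,d); np.save(f'pics/P7_{c}.npy',P); print(fitbin(P,.110,(.445,-.265),3.1),fitbin(P,.080,(.48,-.4635),0.))
go(.495,-.511,.15,181.8)
E
```

```text
t: 8.17
ee_pos: [0.4434, -0.2621, 0.0914]
ee_rot: [0.593, 0.805, 0.0, -0.0]
force: [0.3, -0.3, 0.3]
finger_gap: 0.0937
t: 8.75
ee_pos: [0.4447, -0.2633, 0.256]
ee_rot: [0.592, 0.806, -0.0, 0.004]
force: [0.3, -0.5, -0.1]
finger_gap: 0.0939
(array([ 0.4420182 , -0.26018507]), np.float64(179.73370472040494), np.float64(3.2689831140224514e-05), 2554) (array([ 0.47790782, -0.46170923]), np.float64(1.8853454357047792), np.float64(1.5046819515514804e-05), 773)
(array([ 0.44436594, -0.26323257]), np.float64(179.73184359530336), np.float64(8.237620572955045e-05), 403) (array([ 0.48057232, -0.46501464]), np.float64(1.811238219134998), np.float64(0.0001278406261799182), 447)
(array([ 0.4433455 , -0.26031407]), np.float64(179.25920194766672), np.float64(0.00022702237939394747), 374) (array([ 0.47939765, -0.46150033]), np.float64(1.672140407364997), np.float64(0.00027929834648323146), 273)
psi now 107.45 shift [-0.2537 -0.0246  0.0984] turn [ 1.000e-02 -2.400e-01 -7.435e+01] t 8.9 q6 -0.949
```

View pics/wrist7.png

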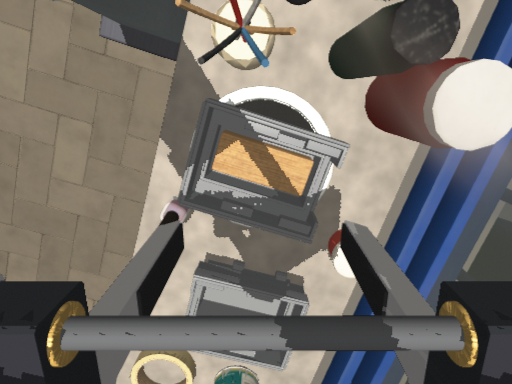

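Lower bin now at yaw about 179.6°, dip towards the window, block still inside; the three cameras agree on the offset between the bins within 0.6 mm. Go over the other bin's right wall.

```bash
python3 -m pendant '[[-1,-0.02,-0.002,0,0,0,-6],[-1,-0.055,-0.005,0,0,0,-13],[-1,-0.09,-0.009,0,0,0,-20],[-1,-0.125,-0.012,0,0,0,-27],[-1,-0.16,-0.016,0,0,0,-34],[-1,-0.195,-0.019,0,0,0,-41],[-1,-0.225,-0.022,0,0,0,-48],[-1,-0.245,-0.024,0,0,0,-55],[-1,-0.254,-0.025,0,0,0,-62],[-1,-0.254,-0.025,0,0,0,-69]]'
python3 - <<'E'
from h import *
go(.495,-.51,.15,181.8)
E
```

```text
t: 9.73
ee_pos: [0.4946, -0.5139, 0.2454]
ee_rot: [0.029, 1.0, 0.003, -0.003]
force: [0.2, -0.1, -0.5]
finger_gap: 0.0942
psi now 176.66 shift [-0.0007  0.0034  0.0954] turn [ 0.34 -0.32 -5.14] t 9.73 q6 -2.396
```

```bash
python3 -m pendant '[[-1,0,0.003,0.01,0,0,-5.1],[-1,0,0.003,0.03,0,0,-5.1],[-1,0,0.003,0.06,0,0,-5.1],[-1,0,0.003,0.08,0,0,-5.1],[-1,0,0.003,0.08,0,0,-5.1],[-1,0,0.003,0.08,0,0,-5.1]]'
python3 - <<'E'
from h import *
go(.495,-.51,.057,181.8)
for c in ['wrist','scene']:
    im,d=grab_frame(c); cv2.imwrite(f'pics/{c}8.png',im);P,u,v=pts(c,d); print(fitbin(P,.080,(.48,-.4635),0.))
E
```

```text
t: 10.23
ee_pos: [0.4946, -0.5077, 0.1668]
ee_rot: [-0.013, 1.0, 0.003, -0.003]
force: [0.1, -1.0, 0.2]
finger_gap: 0.0939
psi now -178.46 shift [-0.001  -0.0031  0.1097] turn [ 0.39 -0.31 -0.26] t 10.23 q6 -2.476
(array([ 0.48063024, -0.46525301]), np.float64(1.7289368646795387), np.float64(0.0015015179679526043), 5879)
(array([ 0.48081867, -0.4648881 ]), np.float64(1.7479810565407057), np.float64(8.283689704316215e-05), 441)
```

View pics/wrist8.png

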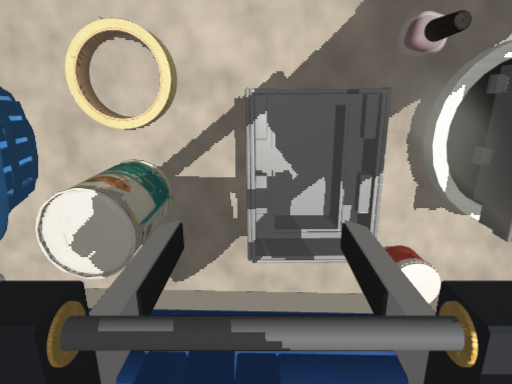

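View pics/scene8.png

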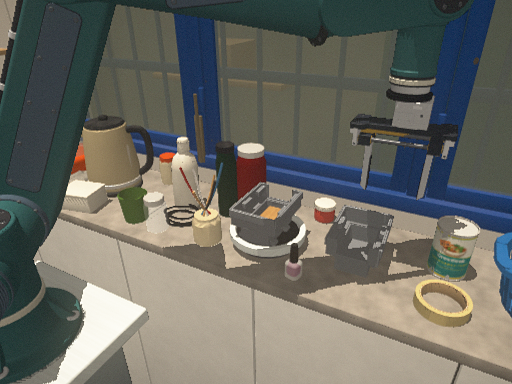

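```bash
python3 - <<'E'
from h import *
for y in (-.51,-.5125): print(proj('wrist',[.45,y,.08]),proj('wrist',[.495,y,.08]))
im,d=grab_frame('wrist'); P,u,v=pts('wrist',d)
Q=P[(abs(P[:,2]-.08)<.004)&(abs(P[:,0]-.45)<.03)&(P[:,1]<-.49)&(P[:,1]>-.54)]; print(np.percentile(Q[:,1],[2,50,98]))
Q=P[(abs(P[:,2]-.08)<.004)&(abs(P[:,0]-.45)<.03)&(P[:,1]>-.45)&(P[:,1]<-.38)]; print(np.percentile(Q[:,1],[2,50,98]))
E
```

```text
(np.float64(261.6045041975567), np.float64(139.52486913846215)) (np.float64(260.1584655941385), np.float64(192.93549590067616))
(np.float64(258.50059946979417), np.float64(139.43932700657317)) (np.float64(257.19549214363093), np.float64(192.85679252613588))
[-0.52183748 -0.51722511 -0.50683845]
[-0.42243978 -0.41414648 -0.40951853]
```

```bash
python3 -m pendant '[[-1,-0.001,-0.0035,0.02,0,0,0],[-1,-0.001,-0.0035,0.045,0,0,0],[-1,-0.001,-0.0035,0.07,0,0,0],[-1,-0.001,-0.0035,0.09,0,0,0],[-1,-0.001,-0.0035,0.1,0,0,0],[-1,-0.001,-0.0035,0.105,0,0,0],[-1,-0.001,-0.0035,0.105,0,0,0],[-1,-0.001,-0.0035,0.105,0,0,0]]'
python3 - <<'E'
from h import *
go(.495,-.511,.057,181.8)
im,d=grab_frame('wrist'); cv2.imwrite('pics/wrist9.png',im)
E
```

```text
t: 11.05
ee_pos: [0.4977, -0.5136, 0.0686]
ee_rot: [-0.013, 1.0, -0.001, 0.001]
force: [0.0, 0.1, 0.4]
finger_gap: 0.0939
psi now -178.46 shift [0.0027 0.0027 0.0116] turn [-0.15  0.11 -0.26] t 11.05 q6 -2.478
```

View pics/wrist9.png

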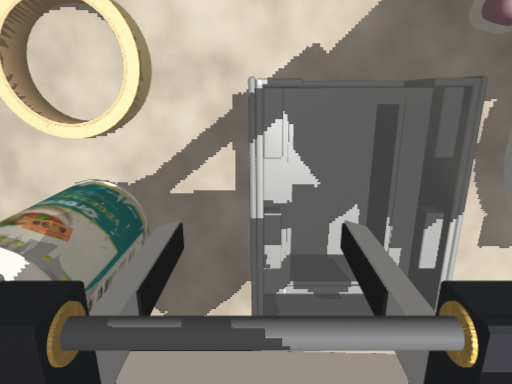

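```bash
python3 -m pendant '[[-1,0.002,0.001,0.006,0,0,0],[-1,0.002,0.001,0.0115,0,0,0],[-1,0.002,0.001,0.0115,0,0,0],[-1,0.002,0.001,0.0115,0,0,0]]'
python3 -m pendant '[[-0.6,0,0,0,0,0,0],[-0.2,0,0,0,0,0,0],[0.2,0,0,0,0,0,0],[0.6,0,0,0,0,0,0],[1,0,0,0,0,0,0],[1,0,0,0,0,0,0],[1,0,0,0,0,0,0],[1,0,0,0,0,0,0]]'
python3 - <<'E'
from h import *
go(.495,-.511,.057,181.8)
for c in ['wrist','scene','side']:
    im,d=grab_frame(c); P,u,v=pts(c,d); print(fitbin(P,.080,(.48,-.4635),0.))
E
```

```text
t: 11.43
ee_pos: [0.4946, -0.5115, 0.0544]
ee_rot: [-0.013, 1.0, 0.0, -0.0]
force: [-0.1, -0.5, 0.1]
finger_gap: 0.0941
t: 12.1
ee_pos: [0.495, -0.5118, 0.055]
ee_rot: [-0.013, 1.0, -0.0, 0.0]
force: [-0.1, 0.1, -0.2]
finger_gap: 0.0439
psi now -178.46 shift [-0.0001  0.0008 -0.002 ] turn [-0.01  0.   -0.26] t 12.1 q6 -2.479
(array([ 0.47970324, -0.46387931]), np.float64(1.8543651385284539), np.float64(0.0005369861376067202), 9863)
(array([ 0.48077492, -0.46491693]), np.float64(1.8270598669355171), np.float64(0.0009757202412740496), 465)
(array([ 0.47942089, -0.46131321]), np.float64(1.4996617841081954), np.float64(0.0012151623500242011), 296)
```

```bash
python3 -m pendant '[[1,0,0,-0.001,0,0,0],[1,0,0,-0.001,0,0,0],[1,0,0,-0.001,0,0,0],[1,0,0,-0.001,0,0,0],[1,0,0,-0.001,0,0,0],[1,0,0,-0.001,0,0,0],[1,0,0,-0.001,0,0,0]]'
python3 - <<'E'
from h import *
for c in ['wrist','scene','side']:
    im,d=grab_frame(c); P,u,v=pts(c,d); print(fitbin(P,.080,(.48,-.4635),0.))
E
```

```text
t: 12.83
ee_pos: [0.495, -0.5117, 0.0563]
ee_rot: [-0.013, 1.0, -0.0, 0.0]
force: [-0.1, 1.6, 0.7]
finger_gap: 0.0169
(array([ 0.48013011, -0.46436562]), np.float64(1.465057699703792), np.float64(0.000321749926207618), 9718)
(array([ 0.48064861, -0.46557643]), np.float64(1.393962659417711), np.float64(0.0009199425330892492), 461)
(array([ 0.47972702, -0.46184285]), np.float64(1.412733186224702), np.float64(0.000845347019881982), 286)
```

```bash
python3 -m pendant '[[1,0,0,-0.004,0,0,0],[1,0,0,-0.012,0,0,0],[1,0,0,-0.025,0,0,0],[1,0,0,-0.045,0,0,0],[1,0,0,-0.065,0,0,0],[1,0,0,-0.085,0,0,0],[1,0,0,-0.105,0,0,0],[1,0,0,-0.12,0,0,0],[1,0,0,-0.13,0,0,0],[1,0,0,-0.13,0,0,0]]'
python3 - <<'E'
from h import *
s=sense(); z=.080+s['ee_pos'][2]-.0563
for c in ['scene','side','wrist']:
    im,d=grab_frame(c); P,u,v=pts(c,d); cv2.imwrite(f'pics/{c}10.png',im); print(fitbin(P,z,(.48,-.4635),0.),fitbin(P,.11,(.444,-.263),3.14))
    Q=P[(abs(P[:,2]-z)<.012)&(np.hypot(P[:,0]-.48,P[:,1]+.4635)<.1)]
    print('rim z near L', [np.percentile(Q[abs(Q[:,1]-y)<.012][:,2],90).round(4) for y in (-.41,)],[np.percentile(Q[(abs(Q[:,0]-x)<.01)][:,2],90).round(4) for x in (.412,.548)],z)
go(.457,-.3092,.18,179.6)
E
```

```text
t: 13.82
ee_pos: [0.4958, -0.513, 0.1905]
ee_rot: [-0.013, 1.0, -0.003, 0.002]
force: [0.3, -0.3, -2.4]
finger_gap: 0.017
(array([ 0.48082527, -0.46695571]), np.float64(1.281787821311672), np.float64(0.0010587101195564453), 435) (array([ 0.44471817, -0.26325328]), np.float64(180.00678334338198), np.float64(0.00010987111120277697), 409)
rim z near L [np.float64(0.2128)] [np.float64(0.2128), np.float64(0.2135)] 0.21424088961642052
(array([ 0.48014522, -0.46260459]), np.float64(1.795782345549916), np.float64(0.0015230427864749462), 147) (array([ 0.44348984, -0.26014784]), np.float64(179.37270835816574), np.float64(0.00017971568671858876), 380)
rim z near L [np.float64(0.2108)] [np.float64(0.2107), np.float64(0.2113)] 0.21424088961642052
(array([ 0.44140501, -0.44901363]), np.float64(81.05303655052607), np.float64(0.0007390357046034938), 474) (array([ 0.44215173, -0.26275354]), np.float64(180.52413998279343), np.float64(1.520768008547094e-05), 583)
rim z near L [np.float64(0.209)] [np.float64(0.2093), np.float64(0.2092)] 0.21424088961642052
psi now -178.46 shift [0.0322 0.2032 0.0051] turn [ 0.07 -0.06  1.94] t 13.97 q6 -2.479
```

View pics/side10.png

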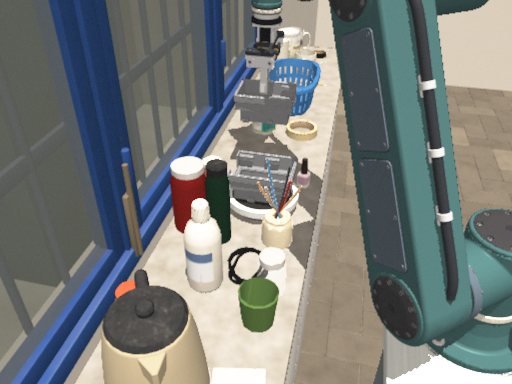

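View pics/scene10.png

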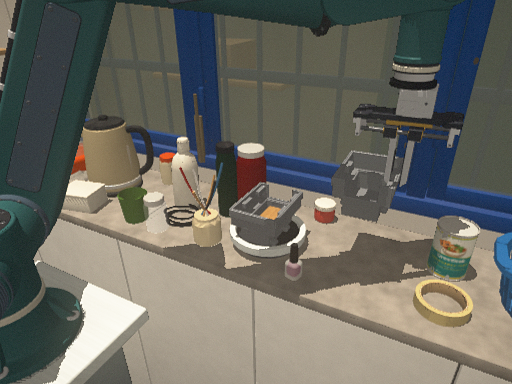

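```bash
python3 -m pendant '[[1,0.001,0.008,0,0,0,0.2],[1,0.003,0.025,0,0,0,0.4],[1,0.007,0.05,0,0,0,0.6],[1,0.012,0.08,0,0,0,0.8],[1,0.017,0.11,0,0,0,1],[1,0.022,0.14,0,0,0,1.2],[1,0.027,0.165,0,0,0,1.4],[1,0.03,0.185,0,0,0,1.6],[1,0.032,0.197,0,0,0,1.7],[1,0.0325,0.202,0,0,0,1.7]]'
python3 -m pendant '[[1,0,0,0,0,0,0],[1,0,0,0,0,0,0],[1,0,0,0,0,0,0],[1,0,0,0,0,0,0]]'
python3 - <<'E'
from h import *
go(.4571,-.3102,.18,179.8)
s=sense(); z=.080+s['ee_pos'][2]-.0563
for c in ['scene','side','wrist']:
    im,d=grab_frame(c); P,u,v=pts(c,d); cv2.imwrite(f'pics/{c}11.png',im); print(fitbin(P,z,(.443,-.263),0.),fitbin(P,.11,(.444,-.263),3.14))
    Q=P[(abs(P[:,2]-z)<.012)&(np.hypot(P[:,0]-.443,P[:,1]+.263)<.1)]
    print(z,[np.percentile(Q[abs(Q[:,1]-y)<.012][:,2],90).round(4) for y in (-.215,-.31)])
E
```

```text
t: 14.8
ee_pos: [0.4563, -0.3085, 0.1853]
ee_rot: [0.001, 1.0, 0.001, -0.001]
force: [0.2, -0.3, -2.1]
finger_gap: 0.0168
t: 15.13
ee_pos: [0.4571, -0.3118, 0.1857]
ee_rot: [0.002, 1.0, -0.0, -0.0]
force: [0.5, 0.0, -2.2]
finger_gap: 0.0167
psi now 179.78 shift [-0.      0.0016  0.0057] turn [-0.01 -0.02 -0.02] t 15.13 q6 -2.268
(array([ 0.44385684, -0.26657696]), np.float64(-0.8757071315962311), np.float64(0.0015691527591881831), 357) (array([ 0.44407355, -0.26305515]), np.float64(179.73363298965168), np.float64(0.00012289671655767168), 317)
0.20937284285659885 [np.float64(0.208), np.float64(0.21)]
(array([ 0.44339122, -0.26204395]), np.float64(-0.3003170059971233), np.float64(0.0009590253191938408), 446) (array([ 0.44352084, -0.26046514]), np.float64(179.84158438368897), np.float64(0.00019609046220841388), 249)
0.20937284285659885 [np.float64(0.2086), np.float64(0.2087)]
(array([ 0.44369385, -0.2636342 ]), np.float64(-0.29254087624497654), np.float64(0.0003374849621638534), 9652) (array([ 0.444, -0.263]), np.float64(163.90874767107852), np.float64(nan), 0)
0.20937284285659885 [np.float64(0.2096), np.float64(0.2103)]h.py:18: RuntimeWarning: Mean of empty slice.
  return np.minimum(out+inn,.01).mean()
  ret = ret.dtype.type(ret / rcount)
```

View pics/scene11.png

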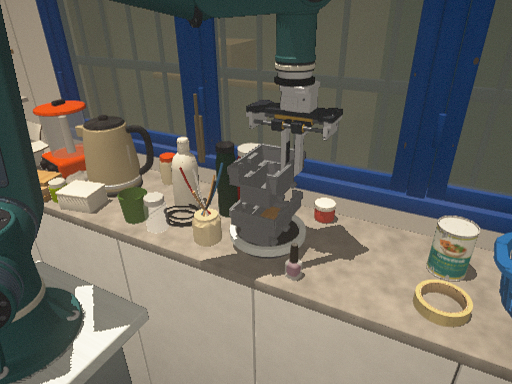

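View pics/side11.png

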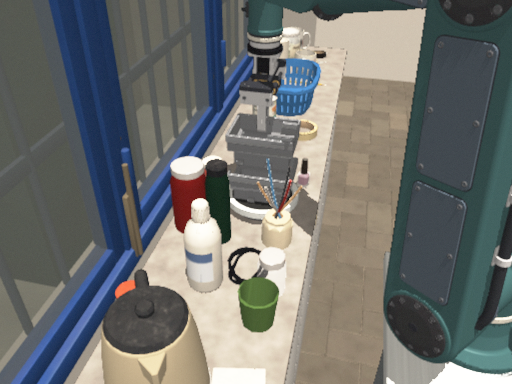

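```bash
python3 -m pendant '[[1,0,0.002,0.002,0,0,0],[1,0,0.002,0.005,0,0,0],[1,0,0.002,0.008,0,0,0],[1,0,0.002,0.011,0,0,0],[1,0,0.002,0.014,0,0,0],[1,0,0.002,0.017,0,0,0],[1,0,0.002,0.019,0,0,0],[1,0,0.002,0.019,0,0,0],[1,0,0.002,0.019,0,0,0]]'
python3 - <<'E'
from h import *
go(.4571,-.3102,.1603,179.8)
s=sense(); z=.080+s['ee_pos'][2]-.0563
for c in ['scene','side','wrist']:
    im,d=grab_frame(c); P,u,v=pts(c,d); cv2.imwrite(f'pics/{c}12.png',cv2.resize(im[120:270,190:340],None,fx=4,fy=4)); print(fitbin(P,z,(.443,-.263),0.))
E
```

```text
t: 16.03
ee_pos: [0.457, -0.3087, 0.1668]
ee_rot: [0.001, 1.0, 0.0, -0.0]
force: [0.4, -0.4, -2.7]
finger_gap: 0.0166
psi now 179.84 shift [-0.0001 -0.0015  0.0065] turn [ 0.01 -0.01  0.04] t 16.03 q6 -2.265
(array([ 0.44387038, -0.26286565]), np.float64(-0.40793665942784263), np.float64(0.0016362411206842509), 367)
(array([ 0.4433324 , -0.25878729]), np.float64(-0.12719571448776926), np.float64(0.0009473936646109758), 464)
(array([ 0.44383044, -0.26102351]), np.float64(-0.22998479973336552), np.float64(0.0003530909802983624), 9810)
```

View pics/scene12.png

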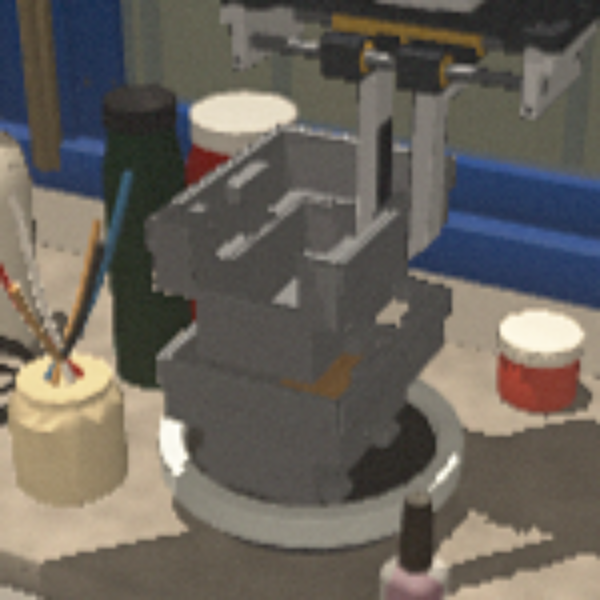

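View pics/side12.png

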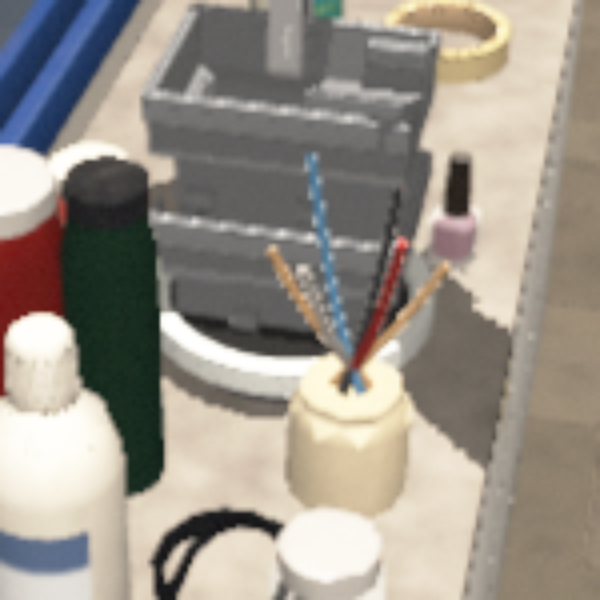

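```bash
python3 -m pendant '[[1,0,-0.001,0,0,0,0],[1,0,-0.001,0.001,0,0,0],[1,0,-0.001,0.002,0,0,0],[1,0,-0.001,0.003,0,0,0],[1,0,-0.001,0.004,0,0,0],[1,0,-0.001,0.004,0,0,0]]'
python3 -m pendant '[[1,0,0,0.001,0,0,0],[1,0,0,0.001,0,0,0],[1,0,0,0.002,0,0,0],[1,0,0,0.002,0,0,0]]'
```

```text
t: 16.68
ee_pos: [0.4569, -0.3096, 0.1626]
ee_rot: [0.001, 1.0, 0.0, -0.0]
force: [1.1, -0.1, -3.1]
finger_gap: 0.0167
t: 17.02
ee_pos: [0.457, -0.3097, 0.1608]
ee_rot: [0.001, 1.0, 0.0, -0.0]
force: [0.7, -1.0, -2.6]
finger_gap: 0.0167
```

```bash
python3 -m pendant '[[1,0,0,0.0005,0,0,0],[1,0,0,0.001,0,0,0],[1,0,0,0.001,0,0,0]]'; python3 -m pendant '[[1,0,0,0.0005,0,0,0],[1,0,0,0.001,0,0,0],[1,0,0,0.001,0,0,0]]'
```

```text
t: 17.27
ee_pos: [0.4571, -0.3099, 0.1603]
ee_rot: [0.001, 1.0, -0.0, 0.0]
force: [-0.6, 0.5, -2.2]
finger_gap: 0.0164
t: 17.52
ee_pos: [0.4572, -0.31, 0.1601]
ee_rot: [0.001, 1.0, -0.001, 0.001]
force: [-1.4, 0.8, 3.1]
finger_gap: 0.017
```

Contact felt at the expected height (0.160; force changed by 5 N). Check before letting go.

```bash
python3 - <<'E'
from h import *
for c in ['scene','side','wrist']:
    im,d=grab_frame(c); P,u,v=pts(c,d); cv2.imwrite(f'pics/{c}13.png',cv2.resize(im[120:270,190:340],None,fx=4,fy=4)); print(fitbin(P,.184,(.443,-.263),0.))
    Q=P[(P[:,2]>.17)&(P[:,2]<.195)&(np.hypot(P[:,0]-.443,P[:,1]+.263)<.1)]
    print([np.percentile(Q[abs(Q[:,1]-y)<.012][:,2],90).round(4) for y in (-.21,-.31)],[np.percentile(Q[abs(Q[:,0]-x)<.006][:,2],90).round(4) for x in (.374,.514)])
E
```

```text
(array([ 0.44386519, -0.26397418]), np.float64(-0.4481412395883318), np.float64(0.0016848563697959913), 363)
[np.float64(0.1829), np.float64(0.1838)] [np.float64(0.1826), np.float64(0.1828)]
(array([ 0.44351626, -0.26031526]), np.float64(-0.27491186000334744), np.float64(0.0011211617302636866), 445)
[np.float64(0.1831), np.float64(0.1834)] [np.float64(0.1835), np.float64(0.1833)]
(array([ 0.44370714, -0.26221478]), np.float64(-0.23555781968346312), np.float64(0.0003275513274439595), 9701)
[np.float64(0.1844), np.float64(0.1847)] [np.float64(0.1847), np.float64(0.1846)]
```

View pics/scene13.png

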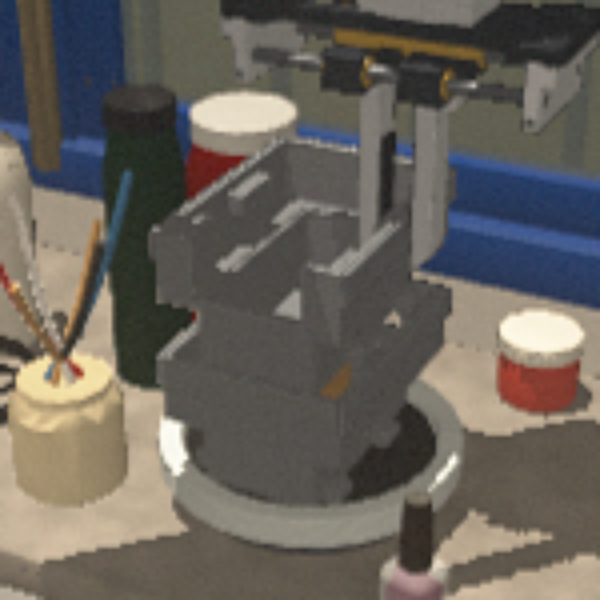

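View pics/side13.png

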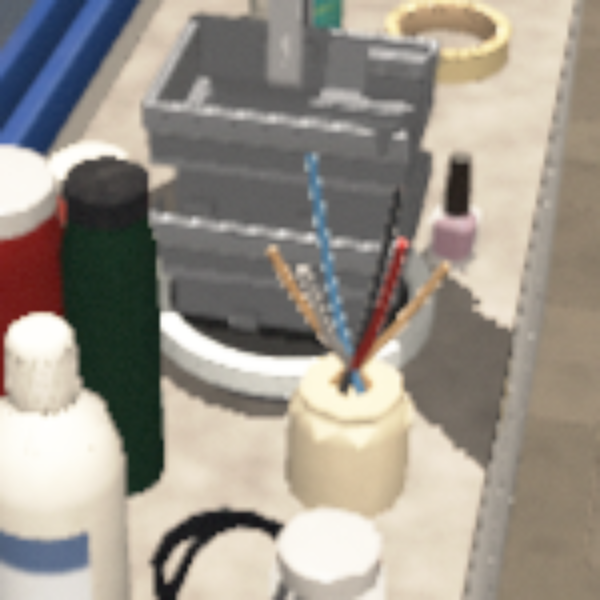

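The stack is level at rim height 0.183–0.184, and its centre is within 1 mm of the lower bin in the same cameras. Release.

```bash
python3 -m pendant '[[0.5,0,0,0,0,0,0],[0.2,0,0,0,0,0,0],[0,0,0,0,0,0,0],[0,0,0,0,0,0,0],[0,0,0,0,0,0,0],[0,0,0,0,0,0,0]]'; python3 -m pendant '[[0,0,0,-0.01,0,0,0],[0,0,0,-0.03,0,0,0],[0,0,0,-0.06,0,0,0],[0,0,0,-0.09,0,0,0],[0,0,0,-0.12,0,0,0],[0,0,0,-0.14,0,0,0],[0,0,0,-0.14,0,0,0]]'
python3 - <<'E'
from h import *
for c in ['scene','side','wrist']:
    im,d=grab_frame(c); P,u,v=pts(c,d); cv2.imwrite(f'pics/{c}14.png',im); print(fitbin(P,.184,(.443,-.263),0.),fitbin(P,.11,(.443,-.263),3.14))
    Q=P[(P[:,2]>.17)&(P[:,2]<.195)&(np.hypot(P[:,0]-.443,P[:,1]+.263)<.1)]
    print([np.percentile(Q[abs(Q[:,1]-y)<.012][:,2],90).round(4) for y in (-.21,-.31)],[np.percentile(Q[abs(Q[:,0]-x)<.006][:,2],90).round(4) for x in (.374,.514)])
    for n,x in dict(ink=(.356,-.362),solv=(.5,.01),paint=(.6,-.36)).items():
        Q=P[(np.hypot(P[:,0]-x[0],P[:,1]-x[1])<.05)&(P[:,2]>.01)&(P[:,2]<.2)&(P[:,0]<.62)]; print(n,np.median(Q,0).round(3) if len(Q) else None,end=' ')
    print()
E
```

```text
t: 18.17
ee_pos: [0.457, -0.3097, 0.1587]
ee_rot: [0.001, 1.0, 0.0, -0.0]
force: [-0.5, -0.1, 1.3]
finger_gap: 0.0469
t: 18.75
ee_pos: [0.4584, -0.3109, 0.306]
ee_rot: [0.001, 1.0, -0.004, 0.004]
force: [-0.4, 0.1, 1.4]
finger_gap: 0.0469
(array([ 0.44397963, -0.26331175]), np.float64(0.13345128745414533), np.float64(0.0003251697130841653), 387) (array([ 0.44736043, -0.26204262]), np.float64(180.20966969918777), np.float64(0.0035134830079514554), 573)
[np.float64(0.1829), np.float64(0.1831)] [np.float64(0.1827), np.float64(0.1829)]
ink [ 0.354 -0.365  0.035] solv [ 0.482 -0.004  0.103] paint [ 0.581 -0.354  0.041] 
(array([ 0.44357848, -0.25999921]), np.float64(0.014605175672456542), np.float64(0.00042079415069561695), 443) (array([ 0.44342802, -0.26169847]), np.float64(178.924611964548), np.float64(0.003463712722607093), 393)
[np.float64(0.1831), np.float64(0.1831)] [np.float64(0.1836), np.float64(0.1836)]
ink [ 0.356 -0.356  0.035] solv [0.493 0.035 0.107] paint [ 0.609 -0.354  0.048] 
(array([ 0.4421732, -0.2613841]), np.float64(-0.05128780820391437), np.float64(0.00011166923466100072), 3268) (array([ 0.43270319, -0.28836688]), np.float64(181.82776135358247), np.float64(0.006097364345272331), 1540)
[np.float64(0.1829), np.float64(0.1829)] [np.float64(0.1832), np.float64(0.1826)]
ink [ 0.359 -0.359  0.036] solv [ 0.49  -0.018  0.063] paint [ 0.596 -0.345  0.047]
```

View pics/scene14.png

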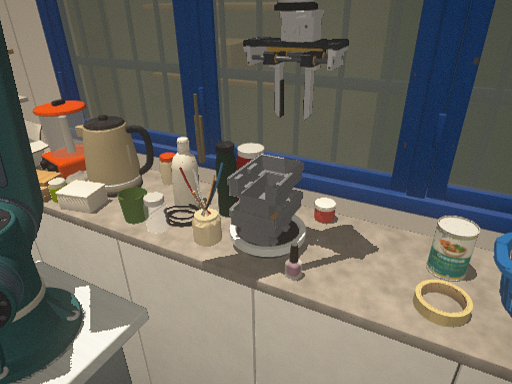

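View pics/wrist14.png

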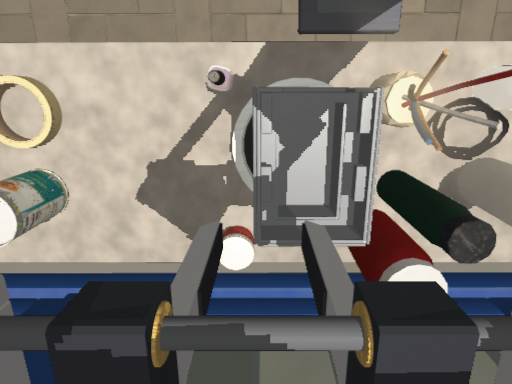

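The scene view shows the stack level on the turntable at (268,205), clear of the gripper, with its dip towards the robot. The ink bottle (293,265) and paint pot (325,210) have not moved. Hand in.

```bash
python3 -m pendant '[[0,0,0,0,0,0,0],[0,0,0,0,0,0,0],[0,0,0,0,0,0,0]]'; python3 -c "
from workcell import robot; print(robot.job_done())"
```

```text
t: 19.15
ee_pos: [0.4566, -0.3094, 0.2972]
ee_rot: [0.001, 1.0, 0.001, -0.001]
force: [-0.4, 0.0, 0.5]
finger_gap: 0.0471
the job is handed in; nothing more can be done
None
```

The lower bin now faces the window, and the other bin is stacked level on its ledges with its own dip facing the robot. I handed the job in at about 19 s; it reports no verdict.

- **Turning:** I put the open fingers inside the lower bin's top tier and turned it about 186° counter-clockwise. The wrist force stayed around 2 N wherever I read it. After the push the bin read 179.3–180.5° across the cameras, with the pine block still inside.
- **Stacking:** I pinched the other bin by its right-hand wall, carried it over and lowered it in steps of about 1 mm. First contact changed the wrist force by about 5 N.
- **Last checks:** After release the upper rim was at about 0.183 m (0.184 expected) and level to within 1 mm. Its heading was within 0.2° of square. Its centre matched the lower bin's position, measured before stacking, to within about 1 mm. The ink bottle, solvent bottle and paint pot stayed where they were as far as the cameras showed.

Two checks were weaker. The cameras disagreed by about 3 mm in absolute y, so I went by the offset between the bins within each camera. After stacking, the lower bin was too hidden for a good fit, and the pine block is last clearly seen in the pictures taken just before release.

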